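# Empty the capacitors out of a sorting tray through its slide gate

## Robot

A 6-joint arm with a two-finger parallel gripper is mounted at the origin on a cart in front of the work surface, level with it; the furniture and walls round the work are solid. World frame = base frame: x ahead of the robot, y to its left, z up, the work surface at z = 0. Lengths are in mm, angles in rad, forces in N, time in s.
With the tool pointing down it reaches from about 325 to 875 mm from the base axis. Payload 4.4 kg.
Tool frame: the origin (TCP) lies on the centre line of the jaws, within the pads' length; the fingertips stand 25 mm ahead of it and the grasp point (between the pads) lies 6 mm ahead of it; z points along the fingers, y is the line along which they close (so a half turn about z gives the same grasp; the last joint's range is limited). The gripper opens to 85 mm and grips with 20 to 120 N. Pads are 22 mm wide; open, the fingers measure 114 mm over their backs; the gripper's body (76 mm by 85 mm) begins 54 mm behind the grasp point. The pads swing forward as they close: fully open they stand 13 mm farther back than shut.
Start: joints at [-1.431, 0.207, 1.542, -0, 1.393, -0.15], TCP at [164.851, -550.865, 256.282] pointing down, gripper open.
Joint ranges: [-2.73, 2.73], [-0.86, 2.22], [0.23, 2.46], [-1.11, 4.25], [0.08, 2.63], [-2.82, 2.82]. Speed limits (rad/s): [2.79, 2.79, 3.14, 3.14, 3.14, 3.14].

## Interface

Orientations are given as a unit quaternion [x, y, z, w].
In Python, from station import manip gives the robot as it stands. The module is installed in compiled form; this text tells all that it offers.
- The arm moves only by the tool servo_tool, never from a script. Its argument "motion" is one flat list of numbers, 7 for each row, row after row: the finger opening in mm, from 0 to 85.4, then the shift along the tool's x, y, z in units of 25 mm (1.0 is 25 mm), then the turn, a rotation vector about the tool's x, y, z in units of 6 degrees (1.0 is 6 degrees). In form: [hand, tx, ty, tz, rx, ry, rz, hand, tx, ty, tz, rx, ry, rz, ...]. A call has 1 to 20 rows; each row shifts and turns the commanded pose from where the row before left it, along the tool's axes as they then stand; what a row does not reach is not made up. A row lasts 1/8 s, in which the tool goes at most 62.5 mm and 10.7 degrees, less where a joint would pass 70% of its speed; a pose out of reach is approached as far as the arm can. A call is refused whole if a number of a shift passes 1 or a number of a turn 1, either way. A call with a gripper value outside its range is refused whole. The fingers move at their own pace and stop on an object; "squeeze" is the grip in N (left out, the last holds). Time passes only in rows, so rows that do not move let the fingers close. It gives the time, the measured TCP pose, the force, the opening and the grip force at its end, in the units of the state.
- manip.get_state(): the state, without advancing time (a new reading comes with each control period).
- manip.grab_frame(name): name is "side" or "top"; returns a dict with "img" (400x640x3 uint8, blue, green, red), "fx", "fy", "cx", "cy" (pixels), "k1" (the pictures are not rectified: a ray, as slopes to the right and down, at radius r is drawn at 1 + k1 r^2 times it, then the intrinsics apply), "camera_from_world" (4x4, takes a point from world to camera coordinates). Camera axes: x right, y down, z forward; pixel columns grow to the right and rows downward; lengths in mm; the calibration is good to about 2 mm. A picture is of the moment at which its call begins. There is no depth.
- manip.job_done(): hands the job in; it is judged then, once.
The state is a dict: "time": time; "joints": joint angles; "joint_vel": joint speeds; "effort": joint torques, N m; "ee_pos": TCP position; "ee_rot": TCP orientation; "force": force on the tool from outside, world axes, zero at the start; "ft_torque": the same for the moment, N m; "grip_width": finger opening in mm; "grasp_force": force on a finger pad.
Only numpy, scipy, OpenCV 4.12 (cv2) and the standard library are available. Lean on these libraries where they do the work, as an engineer would, in place of code of your own. Each camera call takes 0.05 s, during which the arm holds its last target. There are 200 camera calls.

## Task

The three cylindrical capacitors on the sorting tray have been picked over and can go to stock: push the slide gate of the tray fully open, sweep the capacitors with the fingertips through the outlet and off its lip so that all three drop into the flat catch tray below, then push the gate fully shut again for the next batch. Only push: lift nothing off the deck, and leave the finned heatsink on the sorting tray and everything round about where it stands.

Things in the scene. Friction and masses are not known exactly. Their poses are not given: they have to be found in the camera images.
- sorting_tray: Grey sheet-steel sorting tray, fixed, level. Origin on the bench; x points away from its outlet, y left, z up. Deck (floor) at z 42 mm. Rim 3 mm thick, top at z 66 mm: inner faces at x +123 (back), y +/-113 (sides), front wall at x -80 with an outlet 73 mm wide at y 0. Two guide vanes of rim height funnel to it, from (x 0, y +/-113) to (x -80, y +/-37) mm. Behind the vanes: empty corners.
- outlet (a point): Middle of the outlet's lip, at deck height: (-125, 0, 42) mm in the sorting tray's frame. Past the gate the deck goes on to here as a tongue between two cheeks (16 mm high, 72 mm apart); the lip itself is open, and parts pushed past it drop into the catch tray.
- gate (a joint): Slide gate of the outlet: aluminium blade 80 mm wide, 4 mm thick, at x -86 mm in the sorting tray's frame, its top level with the rim. Metres: 0 = shut, 0.078 = fully open. To open, the blade slides towards -y of the sorting tray along the outside of the front wall. It takes about 2 N and stays where it is left.
- gate_tab (a point): Middle of the top of the gate's upright black finger tab: 24 mm (tray x) by 7 mm (tray y), standing 27 mm above the rim (top at z 93 mm). In the tray's frame it is at y -26 mm when shut, y -104 mm when fully open. Push its +y face towards -y to open, its -y face towards +y to shut.
- catch_tray: Flat open grey metal parts tray, loose on the bench, 0.25 kg, 90 mm (its x) by 140 mm (its y), 18 mm high outside, floor and walls 2 mm. Origin under its middle. It stands under the outlet: the lip reaches about 30 mm in past its back (+x) wall, and is 24 mm above the top of that wall.
- cap_a_mid (a point): One of the three capacitors: a cylinder 22 mm in diameter and 26 mm tall, 10 to 25 g, standing on end on the deck of the sorting tray at the start. This point is its centre, halfway up its axis. It slides when pushed near the deck; it may tip over and then rolls.
- cap_b_mid (a point): One of the three capacitors: a cylinder 22 mm in diameter and 26 mm tall, 10 to 25 g, standing on end on the deck of the sorting tray at the start. This point is its centre, halfway up its axis. It slides when pushed near the deck; it may tip over and then rolls.
- cap_c_mid (a point): One of the three capacitors: a cylinder 17 mm in diameter and 22 mm tall, 10 to 25 g, standing on end on the deck of the sorting tray at the start. This point is its centre, halfway up its axis. It slides when pushed near the deck; it may tip over and then rolls.
- heatsink: Black finned heatsink block, 35 (x) by 50 (y) by 28 mm tall, loose, standing on the deck near a side rim at the back of the sorting tray; it stays there. Origin under its middle. (On the bench behind the tray's back left corner stands a tall stack of instruments: mind the gripper's body there.)
- tin: Bystander: low round tin, 43 mm in diameter, 22 mm tall, loose on the bench left of the catch tray (its +y side). Origin under its middle.
- film_roll: Bystander: roll of adhesive film lying flat, 68 mm in diameter, 19 mm tall, loose on the bench right of the catch tray (its -y side). Origin under its middle.
- reel: Bystander: reel of solder wire standing on its flange, 61 mm in diameter, 32 mm tall, loose on the bench further left. Origin under its middle.
Mind the look-alikes: they are no part of the job. There is more than one size of the heatsink; the job needs the larger.

How it is judged:
By the outcome, as a careful person would: the job done as asked, in the order asked, and still so for the second after the job is handed in, with the robot touching nothing.
It also fails if it takes over 72 s, if anything falls off the work surface, if the arm or the gripper's body presses on something with over 40 N, if the wrist force passes 120 N, or if a joint passes its speed limit or range.

## Working session

There is one attempt and no reset: what is moved stays moved. The work goes in short steps, Python scripts to look and compute and a tool call to move; the robot and the scene stay as the last step left them, time stands still between calls to the robot, and variables do not carry over. Pictures are saved under pics/ and viewed, at most 10 in all, crops included, and the job is handed in when it is done.

Besides the shell and the picture viewer there is one more tool, called after "Call:" by a JSON object that holds its "api" and its "payload". servo_tool: Moves the arm, as the interface text tells. Its arguments: {"type":"object","properties":{"motion":{"type":"array"},"squeeze":{"type":"number"}},"required":["motion"]}

```bash
mkdir -p pics
python3 - <<'E'
from station import manip
import cv2
for n in("top","side"):
    f=manip.grab_frame(n); cv2.imwrite(f"pics/{n}0.png",f["img"]); print(n,f["fx"],f["fy"],f["cx"],f["cy"],f["k1"],f["camera_from_world"].tolist() if hasattr(f["camera_from_world"],'tolist') else f["camera_from_world"])
print(manip.get_state())
E
```

```text
top 511.579863781364 511.579863781364 320.1713555671765 200.57860663277373 -0.1491545163573879 [[0.011799399242003935, -0.9997300760914927, -0.020013723682166924, -151.18387070068525], [-0.9827880599578313, -0.007904560182915315, -0.1845674595713897, 511.11815595610204], [0.18435944071798904, 0.021847033812694202, -0.9826160510248839, 1207.0777075442445], [0.0, 0.0, 0.0, 1.0]]
side 443.20747437313696 443.20747437313696 314.3777262858098 197.08707268309553 -0.05339213157348879 [[0.9968599500753391, 0.07898200041402126, 0.005664233963330425, -476.2004534123656], [0.04300034698972292, -0.4798798420826006, -0.8762798110886393, -12.701157928581353], [-0.06649218070235952, 0.8737718127597028, -0.4817692488443684, 1135.1663861998356], [0.0, 0.0, 0.0, 1.0]]
{'time': 0.1, 'joints': array([-1.43048716e+00,  2.07369126e-01,  1.54282391e+00, -6.12821308e-06,
        1.39348214e+00, -1.50497974e-01]), 'joint_vel': array([-0.00026739, -0.00318074, -0.00452214,  0.00106971,  0.00079455,
        0.00023628]), 'effort': array([-7.66663215e-04, -3.84093690e+01, -2.92549109e+01, -1.38145770e-04,
        4.79486160e-03,  1.32527504e-05]), 'ee_pos': array([ 164.76644222, -550.22825421,  255.21623316]), 'ee_rot': array([ 9.89446898e-01,  1.44892210e-01,  2.28911938e-06, -1.04126221e-03]), 'force': array([-0.42743663,  0.61083037,  0.35517146]), 'ft_torque': array([-0.02079635,  0.02610474, -0.03845223]), 'grasp_force': 0.0, 'grip_width': 85.04021585888806}
```

View pics/top0.png

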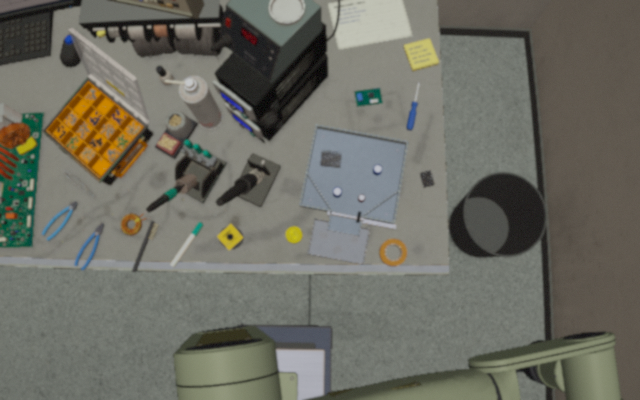

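View pics/side0.png

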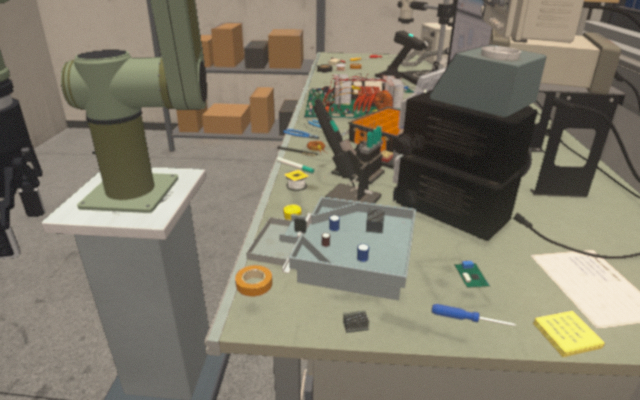

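The top view shows the tray around (355,175) with its outlet towards the robot. The candidates are:
- **Heatsinks:** the large one is in the tray at (331,159). The small look-alike is on the bench at (427,179) and is not part of the job.
- **Capacitors:** (337,192), (362,198) and (378,170).
- **Gate tab:** (359,217).

I'll check these in a close crop.

```bash
cat > h.py <<'E'
import numpy as np, cv2
from station import manip
from scipy.spatial.transform import Rotation as R
def grab(n): return manip.grab_frame(n)
def proj(f,P):
    P=np.atleast_2d(P).astype(float); M=np.array(f["camera_from_world"]); c=P@M[:3,:3].T+M[:3,3]
    s=c[:,:2]/c[:,2:]; s=s*(1+f["k1"]*(s**2).sum(1,keepdims=True))
    return s*[f["fx"],f["fy"]]+[f["cx"],f["cy"]]
def unproj(f,uv,z):
    uv=np.atleast_2d(uv).astype(float); d=(uv-[f["cx"],f["cy"]])/[f["fx"],f["fy"]]; s=d.copy()
    for _ in range(20): s=d/(1+f["k1"]*(s**2).sum(1,keepdims=True))
    M=np.array(f["camera_from_world"]); r=np.c_[s,np.ones(len(s))]@M[:3,:3]; o=-M[:3,:3].T@M[:3,3]
    return o+r*((z-o[2])/r[:,2])[:,None]
def crop(f,x0,y0,x1,y1,k,name): cv2.imwrite(name,cv2.resize(f["img"][y0:y1,x0:x1],None,fx=k,fy=k,interpolation=cv2.INTER_CUBIC))
E
python3 - <<'E'
from h import *
a=cv2.imread("pics/top0.png")[115:270,295:415]; b=cv2.imread("pics/side0.png")[190:310,230:430]
cv2.imwrite("pics/topc.png",cv2.resize(a,None,fx=3.8,fy=3.8,interpolation=2)); cv2.imwrite("pics/sidec.png",cv2.resize(b,None,fx=4,fy=4,interpolation=2))
E
```

```text
(no output)
```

View pics/topc.png

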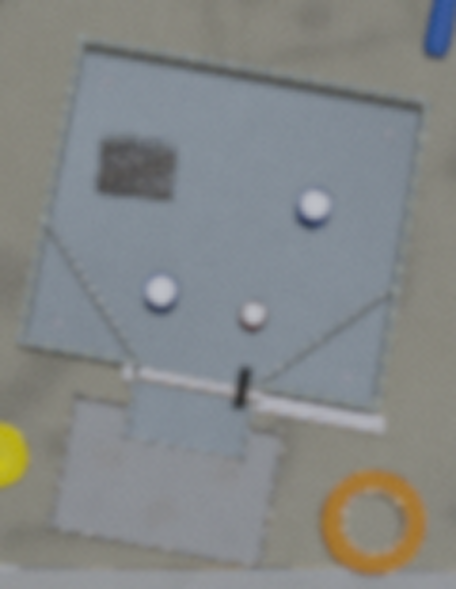

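View pics/sidec.png

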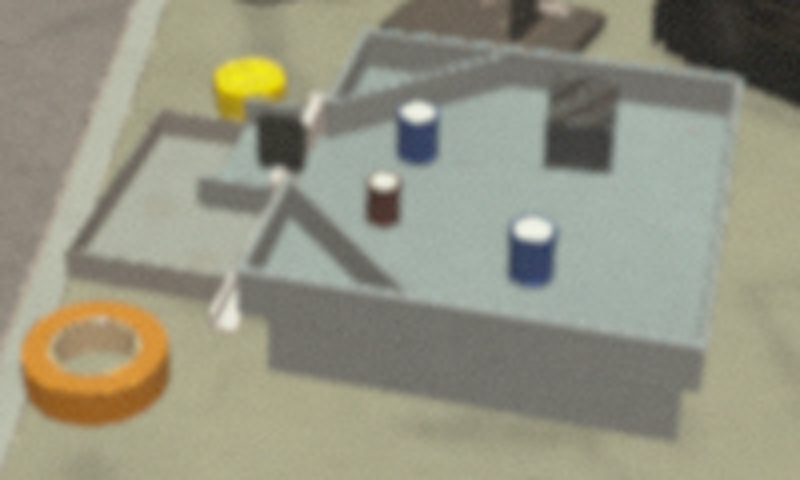

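The crops confirm the choices. Two blue capacitors have top-crop tops at (161,289) and (314,203), the small dark red one is at (253,312), and the large heatsink is at (137,168) by the left rim. The gate tab is at (243,387). I'll fit the tray pose next.

```bash
cat >> h.py <<'E'
def pose(p): # tray->world fn
    c,s=np.cos(p[2]),np.sin(p[2]); Rz=np.array([[c,-s,0],[s,c,0],[0,0,1]])
    return lambda P:np.atleast_2d(P)@Rz.T+[p[0],p[1],0]
def inv(p,W):
    c,s=np.cos(p[2]),np.sin(p[2]); Rz=np.array([[c,-s,0],[s,c,0],[0,0,1]]); return (np.atleast_2d(W)-[p[0],p[1],0])@Rz
E
python3 - <<'E'
from h import *
from scipy.optimize import least_squares
T=grab("top");S=grab("side")
t=lambda l:np.array(l)/3.8+[295,115]
s=lambda l:np.array(l)/4+[230,190]
rim=np.array([[126,116,66],[126,-116,66],[-83,-116,66],[-83,116,66]])
ut=t([[84,44],[422,104],[375,408],[22,346]]); 
us=s([[740,78],[705,347],[368,32]]); 
fun=lambda p:np.r_[(proj(T,pose(p)(rim))-ut).ravel(),(proj(S,pose(p)(rim[[0,1,3]]))-us).ravel()]
r=least_squares(fun,[500,-230,-.17]); p=r.x; print(p,np.degrees(p[2]),r.fun.round(1))
for n,z,u,v in [("blueL",68,(161,289),(418,112)),("red",64,(253,313),(384,181)),("blueR",68,(314,203),(533,230)),("tab",93,(245,370),(283,112))]:
    A=unproj(T,t(u),z);B=unproj(S,s(v),z); print(n,A.round(1),B.round(1),inv(p,A).round(1),inv(p,B).round(1))
for n,z,u in [("hs",70,(137,166)),("tin",22,(0,455)),("roll",19,(375,521)),("ctl",18,(75,395)),("ctr",18,(283,435)),("cbr",18,(255,565)),("cbl",18,(52,525))]:
    A=unproj(T,t(u),z); print(n,A.round(1),inv(p,A).round(1))
E
```

```text
[ 5.57495305e+02 -2.26670916e+02 -1.82007809e-01] -10.42827931026798 [-0.5 -2.5  2.6 -1.4  1.1  1.  -1.  -0.7  0.  -0.8 -0.3 -0.9 -2.3 -2. ]
blueL [[ 532.2 -187.8   68. ]] [[ 533.5 -191.3   68. ]] [[-31.9  33.6  68. ]] [[-30.   30.4  68. ]]
red [[ 517.9 -246.4   64. ]] [[ 519.5 -249.7   64. ]] [[-35.3 -26.6  64. ]] [[-33.2 -29.5  64. ]]
blueR [[ 589.3 -285.6   68. ]] [[ 590. -290.   68.]] [[ 41.9 -52.2  68. ]] [[ 43.4 -56.4  68. ]]
tab [[ 476.4 -239.6   93. ]] [[ 469.8 -237.9   93. ]] [[-77.4 -27.4  93. ]] [[-84.3 -26.9  93. ]]
hs [[ 612.4 -172.    70. ]] [[44.1 63.7 70. ]]
tin [[430.7 -84.4  22. ]] [[-150.4  117.    22. ]]
roll [[ 390.1 -328.    19. ]] [[-146.3 -129.9   19. ]]
ctl [[ 471.2 -132.5   18. ]] [[-101.9   77.    18. ]]
ctr [[ 446.  -268.6   18. ]] [[-102.1  -61.4   18. ]]
cbr [[ 361.2 -250.2   18. ]] [[-188.8  -58.7   18. ]]
cbl [[ 385.9 -118.7   18. ]] [[-188.3   75.1   18. ]]
```

Run:
```python
from h import *
from scipy.optimize import least_squares
T=grab("top");S=grab("side")
L=[([126,116,66],[126,-116,66]),([126,-116,66],[-83,-116,66]),([126,116,66],[-83,116,66]),([-83,116,66],[-83,50,66])]
LS=[L[0],L[1]]
def samp(ls): return np.vstack([np.linspace(a,b,42)[2:-2] for a,b in ls]), np.vstack([np.tile(np.subtract(b,a)/np.linalg.norm(np.subtract(b,a)),(38,1)) for a,b in ls])
p=np.array([557.5,-226.7,-.182])
img={}
for n,f in(("T",T),("S",S)):
    img[n]=cv2.GaussianBlur(f["img"].astype(np.float32),(0,0),.8)
off=np.arange(-5,5.01,.25)
def meas(n,f,ls,p,w):
    P,D=samp(ls); u=proj(f,pose(p)(P)); v=proj(f,pose(p)(P+D)); t=v-u; t/=np.linalg.norm(t,axis=1,keepdims=True); nn=np.c_[-t[:,1],t[:,0]]
    q=u[:,None]+nn[:,None]*off[None,:,None]
    I=cv2.remap(img[n],q[...,0].astype(np.float32),q[...,1].astype(np.float32),cv2.INTER_CUBIC)
    g=np.linalg.norm(np.gradient(I,axis=1),axis=2); g[:,np.abs(off)>w]=0
    # average along lines for robustness in groups
    g=cv2.blur(g,(1,9)); return P,nn,u+nn*off[g.argmax(1)][:,None]
for w in(5,4,3,3,2.5,2.5):
    m=[(f,)+meas(n,f,ls,p,w) for n,f,ls in(("T",T,L),("S",S,LS))]
    fun=lambda p:np.concatenate([((proj(f,pose(p)(P))-u)*nn).sum(1) for f,P,nn,u in m])
    p=least_squares(fun,p,loss="soft_l1",f_scale=.5).x
r=fun(p); print(p,[x.round(2) for x in np.median(r.reshape(-1,38),axis=1)])
np.save("p.npy",p)
o=[]
ls=L+[([0,113,66],[-80,37,66]),([0,-113,66],[-80,-37,66]),([-125,36,58],[-125,-36,58]),([-86,36,58],[-125,36,58]),([-86,-36,58],[-125,-36,58]),([-86,-29.5,93],[-86,-22.5,93])]
for f,(x0,y0,x1,y1),k in((T,(295,115,415,270),3.5),(S,(230,190,430,310),2)):
    c=cv2.resize(f["img"][y0:y1,x0:x1],None,fx=k,fy=k,interpolation=2)
    for a,b in ls:
        q=(proj(f,pose(p)([a,b]))+.5-[x0,y0])*k; cv2.line(c,*[tuple(int(z) for z in w) for w in q],(0,0,255),1)
    o.append(c)
h=np.zeros((560,800,3),np.uint8); 
h[:o[0].shape[0],:o[0].shape[1]]=o[0]; h[:240,420:800]=o[1][:,:380]; cv2.imwrite("pics/ov.png",h)
# blobs: cap tops (white)
for n,f,box in(("T",T,(300,130,405,215)),("S",S,(310,205,400,262))):
    x0,y0,x1,y1=box; g=cv2.resize(f["img"][y0:y1,x0:x1],None,fx=4,fy=4,interpolation=2).min(2)
    k,l,st,c=cv2.connectedComponentsWithStats((g>185).astype(np.uint8))
    for i in range(1,k):
        if st[i,4]>60: 
            uv=(c[i]+.5)/4-.5+[x0,y0]; print(n,st[i,4],uv.round(1),inv(p,unproj(f,uv,67)).round(1))
```

```text
[ 5.57600236e+02 -2.29540317e+02 -1.82508281e-01] [np.float64(-1.52), np.float64(-2.5), np.float64(0.75), np.float64(0.48), np.float64(0.47), np.float64(0.25)]
T 137 [377.5 168.3] [[ 41.7 -49.   67. ]]
T 167 [336.8 190.9] [[-32.2  37.7  67. ]]
S 413 [334.1 217.5] [[-32.1  36.5  67. ]]
S 221 [325.5 234.6] [[-34.2 -29.1  67. ]]
S 638 [362.8 246.6] [[ 41.4 -49.5  67. ]]
```

View pics/ov.png

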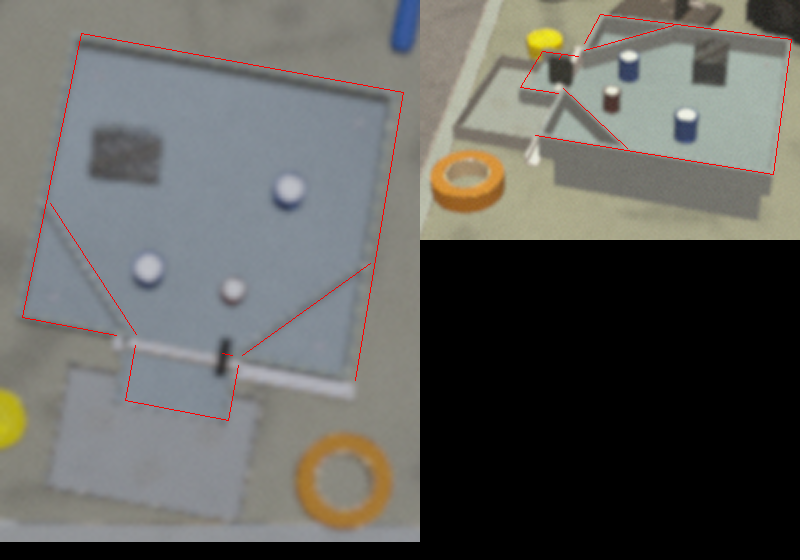

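The side overlay fits well. The top fit is a few mm off on the back and right edges, because it picked up the deck edge instead of the rim there. I'll refit using only the reliable edges, then plan the gate opening.

```bash
cat > plan.py <<'E'
from h import *
import json,os
def plan(wps,first=None):
    """wps: (tray x,y,z TCP, yaw deg rel tray, hand, step mm). cmd pose kept in cmd.json as world x,y,z,yaw"""
    p=np.load("p.npy"); c=np.array(first if first is not None else json.load(open("cmd.json"))); rows=[]
    for x,y,z,yw,h,st in wps:
        g=pose(p)([x,y,z])[0]; gy=p[2]+np.radians(yw)
        n=max(1,int(np.ceil(max(np.linalg.norm(g-c[:3])/st,abs(np.degrees(gy-c[3]))/5.9))))
        s=c.copy()
        for i in range(1,n+1):
            t=s[:3]+(g-s[:3])*i/n; ty=s[3]+(gy-s[3])*i/n
            M=R.from_euler("z",c[3])*R.from_euler("x",np.pi)
            d=np.round(M.inv().apply(t-c[:3])/25,2); rz=round(-np.degrees(ty-c[3])/6,2)
            c[:3]+=M.apply(d*25); c[3]-=np.radians(rz*6)
            rows.append([h,*[float(v)+0. for v in d],0,0,rz])
    json.dump(c.tolist(),open("cmd.json","w"))
    print(len(rows)); 
    for i in range(0,len(rows),20): print("["+", ".join("%g,%g,%g,%g,0,0,%g"%(r[0],r[1],r[2],r[3],r[6]) for r in rows[i:i+20])+"]")
def where():
    s=manip.get_state(); p=np.load("p.npy"); c=json.load(open("cmd.json"))
    print("t",round(s["time"],2),"tray",inv(p,s["ee_pos"]).round(1),"cmd",inv(p,c[:3]).round(1),"F",np.round(s["force"],1),"grip",round(s["grip_width"],1))
E
python3 - <<'E'
from plan import *
from scipy.optimize import least_squares
T=grab("top");S=grab("side"); p=np.load("p.npy")
L=[([126,116,66],[-83,116,66]),([-83,116,66],[-83,50,66])]
LS=[([126,116,66],[126,-116,66]),([126,-116,66],[-83,-116,66])]
off=np.arange(-3,3.01,.25); im={k:cv2.GaussianBlur(f["img"].astype(np.float32),(0,0),.8) for k,f in(("T",T),("S",S))}
for _ in range(6):
    m=[]
    for n,f,ls in(("T",T,L),("S",S,LS)):
        for a,b in ls:
            P=np.linspace(a,b,42)[2:-2]; u=proj(f,pose(p)(P)); t=u[-1]-u[0]; t/=np.linalg.norm(t); nn=np.array([-t[1],t[0]])
            q=(u[:,None]+nn*off[:,None]).astype(np.float32)
            g=np.linalg.norm(np.gradient(cv2.remap(im[n],q[...,0],q[...,1],2),axis=1),axis=2)
            m.append((f,P,nn,u+nn*off[cv2.blur(g,(1,9)).argmax(1)][:,None]))
    fun=lambda p:np.concatenate([(proj(f,pose(p)(P))-u)@nn for f,P,nn,u in m])
    p=least_squares(fun,p,loss="soft_l1",f_scale=.5).x
print(p,np.median(fun(p).reshape(-1,38),axis=1).round(2)); np.save("p.npy",p)
def blobs(n,f,box,test,z,mn=60):
    x0,y0,x1,y1=box; g=test(cv2.resize(f["img"][y0:y1,x0:x1],None,fx=4,fy=4,interpolation=2).astype(int))
    k,l,st,c=cv2.connectedComponentsWithStats(g.astype(np.uint8))
    for i in range(1,k):
        if st[i,4]>mn:
            uv=(c[i]+.5)/4-.5+[x0,y0]; print(n,st[i,4],uv.round(1),inv(p,unproj(f,uv,z)).round(1)[0])
w=lambda g:g.min(2)>170
blobs("capT",T,(300,130,405,210),w,67); blobs("capS",S,(310,205,400,262),w,67)
blobs("tabT",T,(345,205,372,228),lambda g:g.max(2)<75,90); blobs("tabS",S,(285,205,312,240),lambda g:g.max(2)<75,80)
c0=[164.85,-550.87,256.28,2*np.arctan2(.14489,.98945)]
plan([(-86,0,150,0,0,24.5),(-86,0,97,0,0,20)],c0)
E
```

```text
[ 5.57941271e+02 -2.31009326e+02 -1.79849721e-01] [ 0.27  0.25 -0.06 -0.24]
capT 381 [377.5 168.2] [ 41.3 -47.7  67. ]
capT 408 [336.9 190.8] [-32.5  39.2  67. ]
capT 193 [361.3 197. ] [-36.3 -21.5  67. ]
capS 500 [334.1 217.5] [-32.7  38.   67. ]
capS 323 [325.5 234.4] [-35.1 -27.1  67. ]
capS 759 [362.9 246.5] [ 40.7 -47.9  67. ]
tabT 245 [358.3 216.9] [-89.2 -22.3  90. ]
tabS 1838 [299.9 224.9] [-86.1 -27.   80. ]
23
[0,0.78,-0.47,0.21,0,0,0.22, 0,0.78,-0.48,0.22,0,0,0.23, 0,0.76,-0.5,0.21,0,0,0.22, 0,0.75,-0.52,0.21,0,0,0.23, 0,0.73,-0.54,0.21,0,0,0.22, 0,0.72,-0.55,0.22,0,0,0.23, 0,0.71,-0.57,0.21,0,0,0.22, 0,0.7,-0.59,0.21,0,0,0.23, 0,0.68,-0.6,0.21,0,0,0.22, 0,0.67,-0.62,0.22,0,0,0.23, 0,0.65,-0.64,0.21,0,0,0.22, 0,0.64,-0.65,0.21,0,0,0.23, 0,0.62,-0.66,0.21,0,0,0.22, 0,0.61,-0.68,0.22,0,0,0.23, 0,0.59,-0.7,0.21,0,0,0.22, 0,0.58,-0.71,0.21,0,0,0.23, 0,0.55,-0.72,0.21,0,0,0.22, 0,0.54,-0.73,0.22,0,0,0.22, 0,0.53,-0.75,0.21,0,0,0.23, 0,0.5,-0.75,0.21,0,0,0.22]
[0,0,0,0.71,0,0,0, 0,0,0,0.7,0,0,0, 0,0,-0.01,0.71,0,0,0]
```

Call:
{"api": "servo_tool", "payload": {"motion": [0,0.78,-0.47,0.21,0,0,0.22,0,0.78,-0.48,0.22,0,0,0.23,0,0.76,-0.5,0.21,0,0,0.22,0,0.75,-0.52,0.21,0,0,0.23,0,0.73,-0.54,0.21,0,0,0.22,0,0.72,-0.55,0.22,0,0,0.23,0,0.71,-0.57,0.21,0,0,0.22,0,0.7,-0.59,0.21,0,0,0.23,0,0.68,-0.6,0.21,0,0,0.22,0,0.67,-0.62,0.22,0,0,0.23,0,0.65,-0.64,0.21,0,0,0.22,0,0.64,-0.65,0.21,0,0,0.23,0,0.62,-0.66,0.21,0,0,0.22,0,0.61,-0.68,0.22,0,0,0.23,0,0.59,-0.7,0.21,0,0,0.22,0,0.58,-0.71,0.21,0,0,0.23,0,0.55,-0.72,0.21,0,0,0.22,0,0.54,-0.73,0.22,0,0,0.22,0,0.53,-0.75,0.21,0,0,0.23,0,0.5,-0.75,0.21,0,0,0.22]}}

```text
time: 2.9
ee_pos: [473.9, -215.2, 150.0]
ee_rot: [0.996, -0.09, 0.0, 0.0]
force: [-0.2, -0.3, 0.5]
grip_width: 0.2
grasp_force: 0.0
```

Call:
{"api": "servo_tool", "payload": {"motion": [0,0,-0.2,0,0,0,0,0,0,0,0.71,0,0,0,0,0,0,0.7,0,0,0,0,0,-0.01,0.71,0,0,0,0,0,0,0,0,0,0]}}

```text
time: 3.52
ee_pos: [472.2, -209.8, 94.4]
ee_rot: [0.996, -0.09, -0.002, -0.001]
force: [-0.4, -0.2, 0.5]
grip_width: -0.2
grasp_force: 0.0
```

Run:
```python
from plan import *
c=np.array(json.load(open("cmd.json"))); M=R.from_euler("z",c[3])*R.from_euler("x",np.pi); c[:3]+=M.apply([0,-5,0]); json.dump(c.tolist(),open("cmd.json","w"))
where(); f=grab("side"); crop(f,230,140,430,290,4,"pics/s2.png")
q=manip.get_state()["ee_rot"]; print((R.from_quat(q)*R.from_euler("x",np.pi)).as_euler("zyx"),c[3])
plan([(-86,-80,97,0,0,8)])
```

```text
t 3.52 tray [[-88.1   5.5  94.4]] cmd [[-86.    5.1  97. ]] F [-0.4 -0.2  0.5] grip -0.2
[-0.18001527  0.00248926  0.00164457] -0.179388749988511
11
[0,0,0.31,0,0,0,0, 0,0,0.31,0,0,0,0, 0,0,0.31,0,0,0,0, 0,0,0.31,0,0,0,0, 0,0,0.31,0,0,0,0, 0,0,0.31,0,0,0,0, 0,0,0.31,0,0,0,0, 0,0,0.31,0,0,0,0, 0,0,0.31,0,0,0,0, 0,0,0.31,0,0,0,0, 0,0,0.3,0,0,0,0]
```

View pics/s2.png

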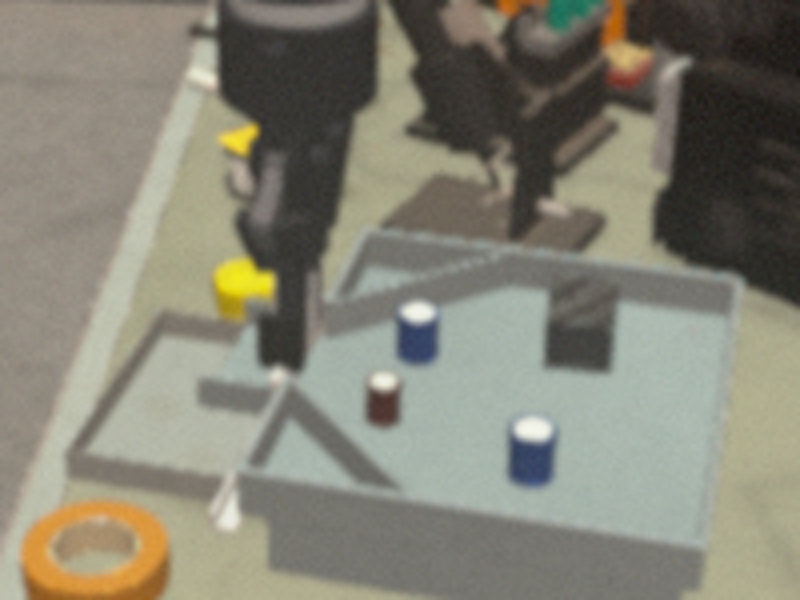

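The closed fingers stand directly behind (+y of) the tab, with the tips just above the rim. Next I'll push the gate open.

Call:
{"api": "servo_tool", "payload": {"motion": [0,0,0.31,0,0,0,0,0,0,0.31,0,0,0,0,0,0,0.31,0,0,0,0,0,0,0.31,0,0,0,0,0,0,0.31,0,0,0,0,0,0,0.31,0,0,0,0,0,0,0.31,0,0,0,0,0,0,0.31,0,0,0,0,0,0,0.31,0,0,0,0,0,0,0.31,0,0,0,0,0,0,0.3,0,0,0,0,0,0,0,0,0,0,0]}}

```text
time: 5.08
ee_pos: [458.7, -295.0, 96.9]
ee_rot: [0.996, -0.09, -0.0, 0.0]
force: [-0.3, -0.4, 0.4]
grip_width: -0.1
grasp_force: 0.0
```

Call:
{"api": "servo_tool", "payload": {"motion": [0,0,0.1,0,0,0,0,0,0,0.1,0,0,0,0,0,0,0,0,0,0,0]}}

```text
time: 5.45
ee_pos: [458.3, -296.3, 96.7]
ee_rot: [0.996, -0.09, -0.0, -0.003]
force: [0.6, 7.8, 3.7]
grip_width: -0.2
grasp_force: 4.3
```

Call:
{"api": "servo_tool", "payload": {"motion": [0,0,0.1,0,0,0,0,0,0,0.1,0,0,0,0,0,0,0,0,0,0,0]}}

```text
time: 5.82
ee_pos: [458.2, -296.8, 96.7]
ee_rot: [0.996, -0.09, -0.0, -0.007]
force: [5.0, 19.8, 9.5]
grip_width: -0.0
grasp_force: 10.6
```

The gate has hit its stop, with the force rising to 20 N. I'll use that contact to calibrate, then back off and plan the first sweep.

Run:
```python
from plan import *
c=np.array(json.load(open("cmd.json"))); M=R.from_euler("z",c[3])*R.from_euler("x",np.pi); c[:3]+=M.apply([0,10,0]); json.dump(c.tolist(),open("cmd.json","w"))
where()
T=grab("top");cv2.imwrite("pics/t3raw.png",T["img"])
p=np.load("p.npy")
plan([(-86,-70,97,0,12,15),(-86,-60,115,0,12,20),(-9,52,115,32,12,24),(-9,52,71,32,12,15)])
```

```text
t 5.83 tray [[-86.4 -82.6  96.7]] cmd [[-86.  -89.9  97. ]] F [ 5.  19.8  9.5] grip -0.0
13
[12,0,-0.4,0,0,0,0, 12,0,-0.4,0,0,0,0, 12,0,-0.2,-0.36,0,0,0, 12,0,-0.2,-0.36,0,0,0, 12,0.51,-0.75,0,0,0,-0.89, 12,0.58,-0.69,0,0,0,-0.89, 12,0.65,-0.64,0,0,0,-0.88, 12,0.7,-0.57,0,0,0,-0.89, 12,0.75,-0.51,0,0,0,-0.89, 12,0.79,-0.44,0,0,0,-0.89, 12,0,0,0.59,0,0,0, 12,0,0,0.58,0,0,0, 12,0,0,0.59,0,0,0]
```

```bash
cat >> plan.py <<'E'
def tcp(cx,cy,h,off=20.2,z=71,st=8):
    a=np.radians(h); return (cx+off*np.cos(a),cy+off*np.sin(a),z,h,12,st)
E
python3 - <<'E'
from plan import *
p=np.load("p.npy"); p[:2]+=3*np.array([-np.sin(p[2]),np.cos(p[2])]); np.save("p.npy",p)
x,y=-32.5,36.5
c=json.load(open("cmd.json"))
# replan from pushed pose
c=pose(np.load("p.npy")-np.r_[3*np.array([-np.sin(p[2]),np.cos(p[2])]),0])([-86,-89.9,97])[0].tolist()+[-.1794]
a=tcp(x,y,31,28)
plan([(-86,-70,97,0,12,15),(-86,-60,115,0,12,20),(a[0],a[1],115,31,12,24),a[:5]+(15,)],c)
plan([tcp(x,y,31),tcp(-58,21,31),tcp(-72,11,22),tcp(-88,3,8),tcp(-110,0,0),tcp(-134,0,0,st=6)])
E
```

```text
13
[12,0,-0.46,0,0,0,0, 12,0,-0.46,0,0,0,0, 12,0,-0.2,-0.36,0,0,0, 12,0,-0.2,-0.36,0,0,0, 12,0.52,-0.74,0,0,0,-0.86, 12,0.58,-0.69,0,0,0,-0.86, 12,0.64,-0.63,0,0,0,-0.86, 12,0.69,-0.58,0,0,0,-0.86, 12,0.75,-0.5,0,0,0,-0.86, 12,0.79,-0.44,0,0,0,-0.86, 12,0,0,0.59,0,0,-0, 12,0,0,0.58,0,0,-0, 12,0,0,0.59,0,0,-0]
18
[12,-0.32,0,0,0,0,-0, 12,-0.3,0,0,0,0,-0, 12,-0.29,0,0,0,0,-0, 12,-0.3,0,0,0,0,-0, 12,-0.3,0,0,0,0,-0, 12,-0.23,0.06,0,0,0,0.5, 12,-0.23,0.07,0,0,0,0.5, 12,-0.22,0.09,0,0,0,0.5, 12,-0.25,0.08,0,0,0,0.78, 12,-0.24,0.11,0,0,0,0.77, 12,-0.23,0.12,0,0,0,0.78, 12,-0.3,0.04,0,0,0,0.44, 12,-0.29,0.05,0,0,0,0.45, 12,-0.3,0.06,0,0,0,0.44, 12,-0.24,0,0,0,0,0, 12,-0.24,0,0,0,0,0, 12,-0.24,0,0,0,0,0, 12,-0.24,0,0,0,0,0]
```

Call:
{"api": "servo_tool", "payload": {"motion": [0,0,-0.46,0,0,0,0,0,0,-0.46,0,0,0,0,0,0,-0.2,-0.36,0,0,0,12,0,-0.2,-0.36,0,0,0,12,0.52,-0.74,0,0,0,-0.86,12,0.58,-0.69,0,0,0,-0.86,12,0.64,-0.63,0,0,0,-0.86,12,0.69,-0.58,0,0,0,-0.86,12,0.75,-0.5,0,0,0,-0.86,12,0.79,-0.44,0,0,0,-0.86,12,0,0,0,0,0,0]}}

```text
time: 7.25
ee_pos: [560.6, -176.1, 116.0]
ee_rot: [0.984, 0.18, 0.001, 0.001]
force: [-0.7, 0.4, -0.1]
grip_width: 11.9
grasp_force: 0.0
```

Run:
```python
from plan import *
where(); T=grab("top");S=grab("side")
a=cv2.resize(T["img"][115:270,295:415],None,fx=3.3,fy=3.3,interpolation=2); b=cv2.resize(S["img"][190:310,225:425],None,fx=2,fy=2,interpolation=2)
h=np.zeros((515,800,3),np.uint8); h[:a.shape[0],:a.shape[1]]=a[:515]; h[:b.shape[0],400:800]=b; cv2.imwrite("pics/c4.png",h)
```

```text
t 7.25 tray [[ -7.2  51.5 116. ]] cmd [[-113.9   -0.    71. ]] F [-0.7  0.4 -0.1] grip 11.9
```

View pics/c4.png

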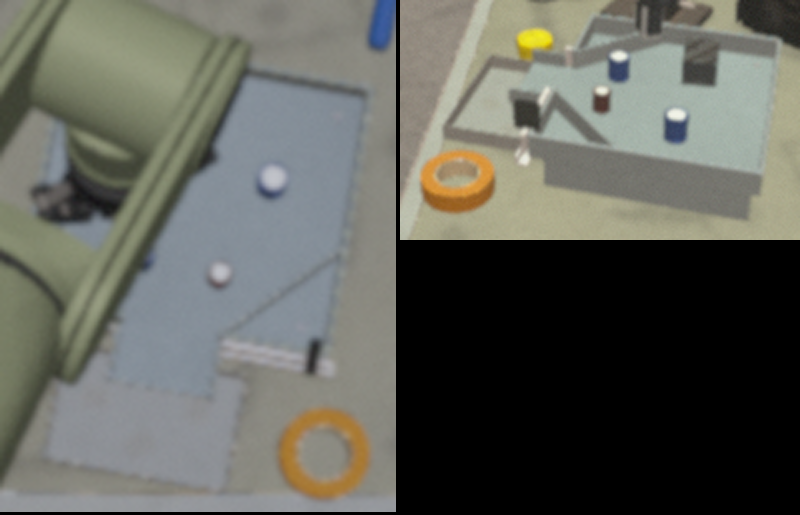

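The gate is fully open: the tab is at (314,357) and the outlet is clear. All the capacitors are still standing. I'll descend and sweep blueL.

Call:
{"api": "servo_tool", "payload": {"motion": [12,0,0,0.59,0,0,0,12,0,0,0.58,0,0,0,12,0,0,0.59,0,0,0,12,0,0,0,0,0,0,12,0,0,0,0,0,0]}}

```text
time: 7.98
ee_pos: [559.2, -176.5, 70.8]
ee_rot: [0.984, 0.179, -0.0, -0.0]
force: [-0.2, -0.1, 0.4]
grip_width: 12.1
grasp_force: 0.0
```

Call:
{"api": "servo_tool", "payload": {"motion": [12,-0.32,0,0,0,0,0,12,-0.3,0,0,0,0,0,12,-0.29,0,0,0,0,0,12,-0.3,0,0,0,0,0,12,-0.3,0,0,0,0,0,12,-0.23,0.06,0,0,0,0.5,12,-0.23,0.07,0,0,0,0.5,12,-0.22,0.09,0,0,0,0.5,12,0,0,0,0,0,0]}}

```text
time: 9.1
ee_pos: [508.9, -200.5, 71.0]
ee_rot: [0.995, 0.102, -0.0, -0.0]
force: [-0.4, 0.1, 0.4]
grip_width: 12.1
grasp_force: 0.0
```

Run:
```python
from plan import *
where(); S=grab("side"); T=grab("top")
p=np.load("p.npy")
b=S["img"][190:310,225:425]; cv2.imwrite("pics/c5.png",cv2.resize(b,None,fx=4,fy=4,interpolation=2))
```

```text
t 9.1 tray [[-53.7  18.3  71. ]] cmd [[-113.9   -0.    71. ]] F [-0.4  0.1  0.4] grip 12.1
```

View pics/c5.png

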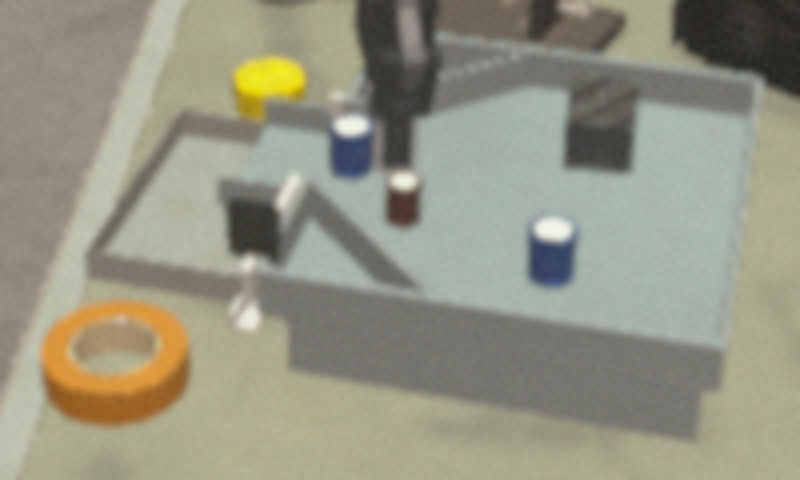

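The blue capacitor is upright in the cradle at (350,145), heading for the outlet, and red at (403,197) is clear of the fingers. I'll keep sweeping.

Call:
{"api": "servo_tool", "payload": {"motion": [12,-0.25,0.08,0,0,0,0.78,12,-0.24,0.11,0,0,0,0.77,12,-0.23,0.12,0,0,0,0.78,12,-0.3,0.04,0,0,0,0.44,12,-0.29,0.05,0,0,0,0.45,12,-0.3,0.06,0,0,0,0.44,12,-0.24,0,0,0,0,0,12,-0.24,0,0,0,0,0,12,-0.24,0,0,0,0,0,12,-0.24,0,0,0,0,0,12,0,0,0,0,0,0,12,0,0,0,0,0,0]}}

```text
time: 10.7
ee_pos: [446.6, -207.8, 71.1]
ee_rot: [0.996, -0.09, 0.0, 0.0]
force: [-0.2, -0.7, 0.2]
grip_width: 12.1
grasp_force: 0.0
```

Run:
```python
from plan import *
where(); S=grab("side")
p=np.load("p.npy")
for f,n,u in((S,"S",None),):
    x0,y0,x1,y1=315,225,335,245
    g=cv2.resize(f["img"][y0:y1,x0:x1],None,fx=4,fy=4,interpolation=2).min(2)>170
    m=cv2.moments(g.astype(np.uint8),True); uv=np.array([m["m10"],m["m01"]])/m["m00"]/4-.4+[x0,y0]; print("red",inv(p,unproj(f,uv,64)).round(1))
x,y=-35.5,-28
a=tcp(x,y,-28,27)
plan([(-100,0,71,0,12,20),(-90,0,115,0,12,20),(a[0],a[1],115,-28,12,24),a[:5]+(15,)])
plan([tcp(x,y,-28,18),tcp(-58,-15,-28,18),tcp(-72,-7,-20,18),tcp(-88,-2,-8,18),tcp(-110,0,0,18),tcp(-136,0,0,18,st=6)])
cv2.imwrite("pics/c6.png",cv2.resize(S["img"][190:310,225:425],None,fx=4,fy=4,interpolation=2))
```

```text
t 10.7 tray [[-1.137e+02 -1.000e-01  7.110e+01]] cmd [[-113.9   -0.    71. ]] F [-0.2 -0.7  0.2] grip 12.1
red [[-35.7 -26.   64. ]]
12
[12,0.56,0,0,0,0,0, 12,0.13,0,-0.59,0,0,0, 12,0.13,0,-0.58,0,0,0, 12,0.14,0,-0.59,0,0,0, 12,0.63,0.33,0,0,0,0.93, 12,0.65,0.26,0,0,0,0.94, 12,0.68,0.2,0,0,0,0.93, 12,0.69,0.13,0,0,0,0.94, 12,0.7,0.06,0,0,0,0.93, 12,0,0,0.59,0,0,0, 12,0,0,0.58,0,0,0, 12,0,0,0.59,0,0,0]
20
[12,-0.18,0,0,0,0,0, 12,-0.18,0,0,0,0,0, 12,-0.26,-0.01,0,0,0,0, 12,-0.26,-0.01,0,0,0,0, 12,-0.26,-0.01,0,0,0,0, 12,-0.26,-0.01,0,0,0,0, 12,-0.22,-0.04,0,0,0,-0.44, 12,-0.21,-0.05,0,0,0,-0.45, 12,-0.21,-0.06,0,0,0,-0.44, 12,-0.23,-0.04,0,0,0,-0.67, 12,-0.23,-0.05,0,0,0,-0.66, 12,-0.22,-0.07,0,0,0,-0.67, 12,-0.3,-0.02,0,0,0,-0.45, 12,-0.29,-0.03,0,0,0,-0.44, 12,-0.29,-0.05,0,0,0,-0.45, 12,-0.21,0,0,0,0,0, 12,-0.21,0,0,0,0,0, 12,-0.21,0,0,0,0,0, 12,-0.2,0,0,0,0,0, 12,-0.21,0,0,0,0,0]
```

View pics/c6.png

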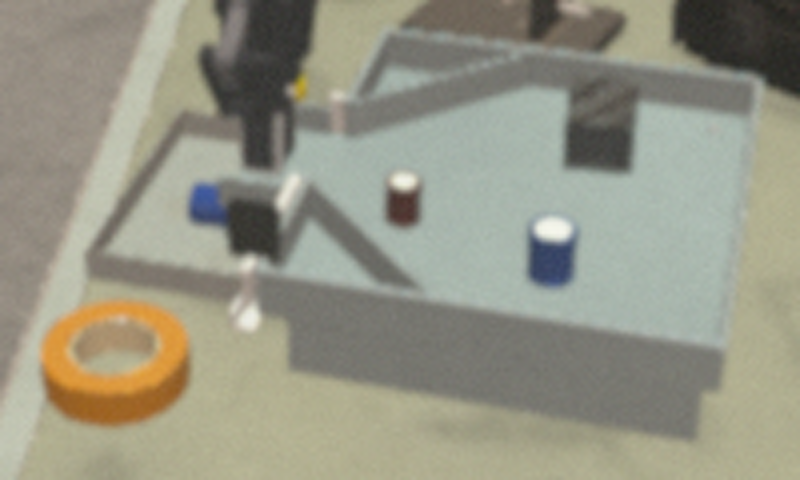

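One blue capacitor is lying in the catch tray at (208,203). Red is next.

Call:
{"api": "servo_tool", "payload": {"motion": [12,0.56,0,0,0,0,0,12,0.13,0,-0.59,0,0,0,12,0.13,0,-0.58,0,0,0,12,0.14,0,-0.59,0,0,0,12,0.63,0.33,0,0,0,0.93,12,0.65,0.26,0,0,0,0.94,12,0.68,0.2,0,0,0,0.93,12,0.69,0.13,0,0,0,0.94,12,0.7,0.06,0,0,0,0.93,12,0,0,0,0,0,0,12,0,0,0.59,0,0,0,12,0,0,0.58,0,0,0,12,0,0,0.59,0,0,0,12,0,0,0,0,0,0,12,0,0,0,0,0,0]}}

```text
time: 12.62
ee_pos: [539.5, -265.8, 70.8]
ee_rot: [0.945, -0.328, -0.0, -0.0]
force: [-0.2, 0.1, 0.3]
grip_width: 11.8
grasp_force: 0.0
```

Call:
{"api": "servo_tool", "payload": {"motion": [12,-0.18,0,0,0,0,0,12,-0.18,0,0,0,0,0,12,-0.26,-0.01,0,0,0,0,12,-0.26,-0.01,0,0,0,0,12,-0.26,-0.01,0,0,0,0,12,-0.26,-0.01,0,0,0,0,12,-0.22,-0.04,0,0,0,-0.44,12,-0.21,-0.05,0,0,0,-0.45,12,-0.21,-0.06,0,0,0,-0.44,12,0,0,0,0,0,0]}}

```text
time: 13.88
ee_pos: [501.6, -230.6, 70.9]
ee_rot: [0.965, -0.262, -0.0, -0.0]
force: [1.1, 1.0, 0.5]
grip_width: 12.4
grasp_force: 0.0
```

Run:
```python
from plan import *
where(); S=grab("side"); p=np.load("p.npy")
x0,y0,x1,y1=270,205,400,262
g=cv2.resize(S["img"][y0:y1,x0:x1],None,fx=4,fy=4,interpolation=2).min(2)>165
k,l,st,c=cv2.connectedComponentsWithStats(g.astype(np.uint8))
for i in range(1,k):
    if st[i,4]>60:
        uv=(c[i]+.5)/4-.5+[x0,y0]; print(st[i,4],uv.round(1),inv(p,unproj(S,uv,65)).round(1)[0])
```

```text
t 13.88 tray [[-55.5 -12.7  70.9]] cmd [[-118.   -0.   71.]] F [1.1 1.  0.5] grip 12.4
38029 [363.6 241.5] [ 39.1 -31.7  65. ]
5279 [289.  230.5] [-107.6  -32.4   65. ]
148 [338.  227.1] [-18.    4.6  65. ]
497 [331.4 228.8] [-29.2  -4.7  65. ]
893 [363.  246.3] [ 40.4 -47.5  65. ]
1094 [273.6 250.6] [-114.3 -103.7   65. ]
2177 [305.4 254.9] [ -54.9 -101.1   65. ]
308 [286.2 255.9] [ -87.2 -112.9   65. ]
```

```bash
cat >> plan.py <<'E'
def find(n="side",box=(240,195,410,285)):
    f=grab(n); p=np.load("p.npy"); x0,y0,x1,y1=box
    h=cv2.cvtColor(cv2.resize(f["img"][y0:y1,x0:x1],None,fx=4,fy=4,interpolation=2),cv2.COLOR_BGR2HSV).astype(int)
    for nm,m in(("blue",(abs(h[...,0]-115)<12)&(h[...,1]>110)),("red",((h[...,0]<10)|(h[...,0]>165))&(h[...,1]>50)&(h[...,2]<140))):
        k,l,st,c=cv2.connectedComponentsWithStats(m.astype(np.uint8))
        for i in range(1,k):
            if st[i,4]>80:
                uv=(c[i]+.5)/4-.5+[x0,y0]; print(n,nm,st[i,4],uv.round(1),"deck",inv(p,unproj(f,uv,54)).round(1)[0][:2],"bench",inv(p,unproj(f,uv,12)).round(1)[0][:2])
E
python3 - <<'E'
from plan import *
find(); find("top",(300,130,405,262))
E
```

```text
side blue 657 [276.1 240.4] deck [-126.4  -56.3] bench [-148.     1.4]
side blue 633 [362.6 255.5] deck [ 42.7 -60.8] bench [35.7 -3.5]
side red 211 [308.7 233.1] deck [-72.7 -15.1] bench [-89.7  46.2]
```

Red is at about (-73,-8), as planned, so I'll finish this sweep.

Call:
{"api": "servo_tool", "payload": {"motion": [12,-0.23,-0.04,0,0,0,-0.67,12,-0.23,-0.05,0,0,0,-0.66,12,-0.22,-0.07,0,0,0,-0.67,12,-0.3,-0.02,0,0,0,-0.45,12,-0.29,-0.03,0,0,0,-0.44,12,-0.29,-0.05,0,0,0,-0.45,12,-0.21,0,0,0,0,0,12,-0.21,0,0,0,0,0,12,-0.21,0,0,0,0,0,12,-0.2,0,0,0,0,0,12,-0.21,0,0,0,0,0,12,0,0,0,0,0,0,12,0,0,0,0,0,0]}}

```text
time: 15.65
ee_pos: [442.6, -207.0, 71.1]
ee_rot: [0.996, -0.09, 0.0, 0.0]
force: [-0.1, 0.7, -0.8]
grip_width: 11.9
grasp_force: 0.0
```

Run:
```python
from plan import *
where(); find(); find("top",(300,130,405,262))
x,y=41,-50
a=tcp(x,y,-23,29)
plan([(-100,0,71,0,12,20),(-90,0,115,0,12,20),(a[0],a[1],115,-23,12,24),a[:5]+(15,)])
plan([tcp(x,y,-23),tcp(-40,-16,-23,st=10),tcp(-65,-6,-18),tcp(-88,-1,-8),tcp(-110,0,0),tcp(-134,0,0,st=6)])
```

```text
t 15.65 tray [[-1.178e+02 -1.000e-01  7.110e+01]] cmd [[-118.   -0.   71.]] F [-0.1  0.7 -0.8] grip 11.9
side blue 616 [276.1 240.7] deck [-126.   -57.4] bench [-147.6    0.2]
side blue 605 [362.8 255.6] deck [ 43.1 -61.1] bench [36.2 -3.8]
side red 838 [276.6 232.3] deck [-134.7  -29.4] bench [-157.1   30.6]
top red 719 [342.3 240.3] deck [-146.6    1.3] bench [-142.     1.2]
15
[12,0.72,0,0,0,0,0, 12,0.13,0,-0.59,0,0,0, 12,0.14,0,-0.58,0,0,0, 12,0.13,0,-0.59,0,0,0, 12,0.79,0.31,0,0,0,0.48, 12,0.8,0.26,0,0,0,0.48, 12,0.82,0.23,0,0,0,0.48, 12,0.82,0.19,0,0,0,0.48, 12,0.83,0.14,0,0,0,0.48, 12,0.84,0.1,0,0,0,0.48, 12,0.85,0.06,0,0,0,0.48, 12,0.84,0.02,0,0,0,0.48, 12,0,0,0.59,0,0,-0, 12,0,0,0.58,0,0,-0, 12,0,0,0.59,0,0,-0]
25
[12,-0.17,0,0,0,0,-0, 12,-0.18,0,0,0,0,-0, 12,-0.39,0,0,0,0,-0, 12,-0.39,0,0,0,0,-0, 12,-0.39,0,0,0,0,-0, 12,-0.39,0,0,0,0,-0, 12,-0.39,0.01,0,0,0,-0, 12,-0.39,0,0,0,0,-0, 12,-0.39,0,0,0,0,-0, 12,-0.39,0,0,0,0,-0, 12,-0.39,0,0,0,0,-0, 12,-0.27,-0.01,0,0,0,-0.21, 12,-0.27,-0.02,0,0,0,-0.21, 12,-0.27,-0.02,0,0,0,-0.21, 12,-0.27,-0.03,0,0,0,-0.21, 12,-0.32,-0.02,0,0,0,-0.55, 12,-0.31,-0.03,0,0,0,-0.56, 12,-0.31,-0.05,0,0,0,-0.55, 12,-0.3,-0.01,0,0,0,-0.45, 12,-0.29,-0.03,0,0,0,-0.44]
[12,-0.3,-0.03,0,0,0,-0.45, 12,-0.24,0,0,0,0,0, 12,-0.24,0,0,0,0,0, 12,-0.24,0,0,0,0,0, 12,-0.24,-0.01,0,0,0,0]
```

Call:
{"api": "servo_tool", "payload": {"motion": [12,0.72,0,0,0,0,0,12,0.13,0,-0.59,0,0,0,12,0.14,0,-0.58,0,0,0,12,0.13,0,-0.59,0,0,0,12,0.79,0.31,0,0,0,0.48,12,0.8,0.26,0,0,0,0.48,12,0.82,0.23,0,0,0,0.48,12,0.82,0.19,0,0,0,0.48,12,0.83,0.14,0,0,0,0.48,12,0.84,0.1,0,0,0,0.48,12,0.85,0.06,0,0,0,0.48,12,0.84,0.02,0,0,0,0.48,12,0,0,0,0,0,0,12,0,0,0.59,0,0,0,12,0,0,0.58,0,0,0,12,0,0,0.59,0,0,0,12,0,0,0,0,0,0,12,0,0,0,0,0,0]}}

```text
time: 18.0
ee_pos: [613.7, -300.3, 70.6]
ee_rot: [0.958, -0.287, -0.0, -0.0]
force: [0.2, 0.6, -0.5]
grip_width: 12.2
grasp_force: 0.0
```

Run:
```python
from plan import *
where(); find(); find("top",(300,130,405,262))
```

```text
t 18.0 tray [[ 67.2 -61.2  70.6]] cmd [[-1.139e+02  1.000e-01  7.100e+01]] F [ 0.2  0.6 -0.5] grip 12.2
side blue 544 [275.9 240.5] deck [-126.5  -56.9] bench [-148.2    0.7]
side blue 915 [362.7 255.5] deck [ 42.9 -60.9] bench [35.9 -3.6]
side red 814 [276.5 232.4] deck [-134.9  -29.7] bench [-157.3   30.4]
```

Run:
```python
from plan import *
p=np.load("p.npy")
a=tcp(41,-50,-23,29)
c=pose(p)([a[0],a[1],71])[0].tolist()+[p[2]+np.radians(-23)]
plan([tcp(41,-50,-23),tcp(-40,-20,-22,st=10),tcp(-65,-11,-16)],c)
plan([tcp(-88,-8,-6),tcp(-110,-8,0),tcp(-135,-8,0,st=6)])
```

```text
15
[12,-0.18,0,0,0,0,-0, 12,-0.17,0,0,0,0,-0, 12,-0.38,0.02,0,0,0,-0.02, 12,-0.39,0.01,0,0,0,-0.02, 12,-0.38,0.02,0,0,0,-0.02, 12,-0.39,0.01,0,0,0,-0.01, 12,-0.38,0.01,0,0,0,-0.02, 12,-0.38,0.02,0,0,0,-0.02, 12,-0.39,0.01,0,0,0,-0.02, 12,-0.38,0.01,0,0,0,-0.02, 12,-0.38,0.01,0,0,0,-0.02, 12,-0.27,-0.01,0,0,0,-0.25, 12,-0.27,-0.02,0,0,0,-0.25, 12,-0.26,-0.02,0,0,0,-0.25, 12,-0.27,-0.04,0,0,0,-0.25]
11
[12,-0.31,0,0,0,0,-0.55, 12,-0.31,-0.02,0,0,0,-0.56, 12,-0.31,-0.03,0,0,0,-0.55, 12,-0.29,0,0,0,0,-0.33, 12,-0.29,-0.01,0,0,0,-0.34, 12,-0.29,-0.01,0,0,0,-0.33, 12,-0.2,0,0,0,0,-0, 12,-0.2,0,0,0,0,-0, 12,-0.2,0,0,0,0,-0, 12,-0.2,0,0,0,0,-0, 12,-0.2,0,0,0,0,-0]
```

Call:
{"api": "servo_tool", "payload": {"motion": [12,-0.18,0,0,0,0,0,12,-0.17,0,0,0,0,0,12,-0.38,0.02,0,0,0,-0.02,12,-0.39,0.01,0,0,0,-0.02,12,-0.38,0.02,0,0,0,-0.02,12,-0.39,0.01,0,0,0,-0.01,12,-0.38,0.01,0,0,0,-0.02,12,-0.38,0.02,0,0,0,-0.02,12,-0.39,0.01,0,0,0,-0.02,12,-0.38,0.01,0,0,0,-0.02,12,-0.38,0.01,0,0,0,-0.02,12,-0.27,-0.01,0,0,0,-0.25,12,-0.27,-0.02,0,0,0,-0.25,12,-0.26,-0.02,0,0,0,-0.25,12,-0.27,-0.04,0,0,0,-0.25,12,0,0,0,0,0,0]}}

```text
time: 20.1
ee_pos: [510.1, -235.6, 70.9]
ee_rot: [0.974, -0.227, -0.0, -0.0]
force: [-0.1, 0.0, 0.4]
grip_width: 12.3
grasp_force: 0.0
```

Run:
```python
from plan import *
where(); find(); find("top",(300,130,405,262))
```

```text
t 20.1 tray [[-46.2 -16.1  70.9]] cmd [[-114.7   -8.1   71. ]] F [-0.1  0.   0.4] grip 12.3
side blue 225 [310.8 234. ] deck [-67.7 -17.2] bench [-84.3  43.8]
side blue 566 [276.  240.6] deck [-126.4  -57. ] bench [-148.1    0.6]
side red 825 [276.4 232.4] deck [-135.   -29.7] bench [-157.4   30.3]
```

The third capacitor is in the cradle, so I'll finish sweeping it off.

Call:
{"api": "servo_tool", "payload": {"motion": [12,-0.31,0,0,0,0,-0.55,12,-0.31,-0.02,0,0,0,-0.56,12,-0.31,-0.03,0,0,0,-0.55,12,-0.29,0,0,0,0,-0.33,12,-0.29,-0.01,0,0,0,-0.34,12,-0.29,-0.01,0,0,0,-0.33,12,-0.2,0,0,0,0,0,12,-0.2,0,0,0,0,0,12,-0.2,0,0,0,0,0,12,-0.2,0,0,0,0,0,12,-0.2,0,0,0,0,0,12,0,0,0,0,0,0,12,0,0,0,0,0,0]}}

```text
time: 21.82
ee_pos: [444.2, -215.6, 71.1]
ee_rot: [0.996, -0.09, 0.0, 0.0]
force: [-1.2, -0.6, -0.3]
grip_width: 12.2
grasp_force: 0.0
```

Run:
```python
from plan import *
where(); find(); find("top",(300,130,405,262))
plan([(-100,-8,71,0,12,20),(-90,-8,115,0,0,20),(-86,-60,130,0,0,22),(-86,-140,130,0,0,22)])
plan([(-86,-140,97,0,0,15)])
```

```text
t 21.82 tray [[-114.7   -8.1   71.1]] cmd [[-114.7   -8.1   71. ]] F [-1.2 -0.6 -0.3] grip 12.2
side blue 1893 [272.9 243.9] deck [-128.3  -69.2] bench [-150.1  -12.6]
side red 247 [280.8 231.4] deck [-127.6  -23.9] bench [-149.4   36.6]
top blue 1095 [339.3 238.8] deck [-144.3    9.1] bench [-139.6    9.3]
top red 589 [325.3 237.5] deck [-147.5   42.7] bench [-142.8   44. ]
11
[12,0.59,0,0,0,0,-0, 0,0.13,0,-0.59,0,0,-0, 0,0.14,0,-0.58,0,0,-0, 0,0.13,0,-0.59,0,0,-0, 0,0.05,0.69,-0.2,0,0,-0, 0,0.06,0.69,-0.2,0,0,-0, 0,0.05,0.7,-0.2,0,0,-0, 0,0,0.8,0,0,0,-0, 0,0,0.8,0,0,0,-0, 0,0,0.8,0,0,0,-0, 0,0,0.8,0,0,0,-0]
3
[0,0,0,0.44,0,0,-0, 0,0,0,0.44,0,0,-0, 0,0,0,0.44,0,0,-0]
```

Call:
{"api": "servo_tool", "payload": {"motion": [12,0.59,0,0,0,0,0,0,0.13,0,-0.59,0,0,0,0,0.14,0,-0.58,0,0,0,0,0.13,0,-0.59,0,0,0,0,0.05,0.69,-0.2,0,0,0,0,0.06,0.69,-0.2,0,0,0,0,0.05,0.7,-0.2,0,0,0,0,0,0.8,0,0,0,0,0,0,0.8,0,0,0,0,0,0,0.8,0,0,0,0,0,0,0.8,0,0,0,0,0,0,0,0,0,0,0]}}

```text
time: 23.42
ee_pos: [448.4, -352.2, 130.0]
ee_rot: [0.996, -0.091, 0.0, 0.0]
force: [-0.1, -0.0, -0.1]
grip_width: 0.2
grasp_force: 0.0
```

Run:
```python
from plan import *
where(); find(); find("top",(300,130,405,262))
```

```text
t 23.43 tray [[ -86.1 -141.9  130. ]] cmd [[ -86.  -140.1   97. ]] F [-0.1 -0.  -0.1] grip 0.2
side blue 1046 [274.5 251.5] deck [-117.2  -91.7] bench [-138.1  -37.1]
top blue 529 [337.8 238.5] deck [-144.3   12.7] bench [-139.6   13. ]
top red 679 [314.6 235.6] deck [-147.8   68.9] bench [-143.2   71.1]
```

Call:
{"api": "servo_tool", "payload": {"motion": [0,0,0,0.44,0,0,0,0,0,0,0.44,0,0,0,0,0,0,0.44,0,0,0,0,0,0,0,0,0,0]}}

```text
time: 24.02
ee_pos: [447.9, -349.3, 95.2]
ee_rot: [0.996, -0.09, -0.001, -0.001]
force: [0.8, 0.2, 0.5]
grip_width: 0.1
grasp_force: 0.0
```

Run:
```python
from plan import *
where()
plan([(-86,-50,97,0,0,8)])
```

```text
t 24.02 tray [[ -87.2 -139.1   95.2]] cmd [[ -86.  -140.1   97. ]] F [0.8 0.2 0.5] grip 0.1
12
[0,0,-0.3,0,0,0,-0, 0,0,-0.3,0,0,0,-0, 0,0,-0.3,0,0,0,-0, 0,0,-0.3,0,0,0,-0, 0,0,-0.3,0,0,0,-0, 0,0,-0.3,0,0,0,-0, 0,0,-0.3,0,0,0,-0, 0,0,-0.3,0,0,0,-0, 0,0,-0.3,0,0,0,-0, 0,0,-0.3,0,0,0,-0, 0,0,-0.3,0,0,0,-0, 0,0,-0.3,0,0,0,-0]
```

Call:
{"api": "servo_tool", "payload": {"motion": [0,0,-0.3,0,0,0,0,0,0,-0.3,0,0,0,0,0,0,-0.3,0,0,0,0,0,0,-0.3,0,0,0,0,0,0,-0.3,0,0,0,0,0,0,-0.3,0,0,0,0,0,0,-0.3,0,0,0,0,0,0,-0.3,0,0,0,0,0,0,-0.3,0,0,0,0,0,0,-0.3,0,0,0,0,0,0,-0.3,0,0,0,0,0,0,-0.3,0,0,0,0,0,0,0,0,0,0,0]}}

```text
time: 25.65
ee_pos: [464.5, -260.7, 96.6]
ee_rot: [0.996, -0.09, -0.001, -0.001]
force: [-0.1, 1.1, -0.4]
grip_width: -0.2
grasp_force: 0.0
```

Call:
{"api": "servo_tool", "payload": {"motion": [0,0,-0.12,0,0,0,0,0,0,-0.12,0,0,0,0,0,0,0,0,0,0,0]}}

```text
time: 26.02
ee_pos: [465.7, -255.6, 96.8]
ee_rot: [0.996, -0.09, -0.0, -0.0]
force: [-0.1, 0.2, -0.2]
grip_width: -0.2
grasp_force: 0.0
```

Call:
{"api": "servo_tool", "payload": {"motion": [0,0,-0.1,0,0,0,0,0,0,-0.1,0,0,0,0,0,0,0,0,0,0,0]}}

```text
time: 26.4
ee_pos: [466.4, -252.8, 97.1]
ee_rot: [0.996, -0.09, -0.0, 0.002]
force: [-1.1, -6.2, -1.8]
grip_width: -0.1
grasp_force: 3.3
```

Call:
{"api": "servo_tool", "payload": {"motion": [0,0,-0.1,0,0,0,0,0,0,-0.1,0,0,0,0,0,0,0,0,0,0,0]}}

```text
time: 26.78
ee_pos: [466.6, -252.3, 97.3]
ee_rot: [0.996, -0.089, -0.0, 0.006]
force: [-5.9, -18.6, -6.4]
grip_width: -0.4
grasp_force: 9.6
```

Call:
{"api": "servo_tool", "payload": {"motion": [0,0,0.4,0,0,0,0,0,0,0.6,0,0,0,0,0,0,0.3,-0.6,0,0,0,0,0,0.5,-0.8,0,0,0,0,0,0.8,-0.5,0,0,0,0,-0.4,0.9,0,0,0,0,0,-0.4,0.9,0,0,0,0,0,-0.4,0.9,0,0,0,0,0,-0.4,0.9,0,0,0,0,0,-0.4,0.9,0,0,0,0,0,-0.4,0.9,0,0,0,0,0,-0.4,0.9,0,0,0,0,0,-0.4,0.9,0,0,0,0,0,0,0,0,0,0,0]}}

```text
time: 28.52
ee_pos: [344.1, -474.9, 145.3]
ee_rot: [0.996, -0.092, 0.0, 0.001]
force: [0.2, -0.4, -0.4]
grip_width: 0.1
grasp_force: 0.0
```

Run:
```python
from plan import *
where(); find(); find("top",(290,130,405,262)); T=grab("top");S=grab("side")
a=cv2.resize(T["img"][115:270,290:410],None,fx=3.8,fy=3.8,interpolation=2)[:589]; b=cv2.resize(S["img"][180:310,230:345],None,fx=2.95,fy=2.95,interpolation=2)
h=np.zeros((589,800,3),np.uint8); h[:,:456]=a; h[:b.shape[0],458:458+b.shape[1]]=b[:,:342]; cv2.imwrite("pics/c7.png",h)
```

```text
t 28.52 tray [[-166.8 -281.2  145.3]] cmd [[-86.  -50.1  97. ]] F [ 0.2 -0.4 -0.4] grip 0.1
side blue 398 [276.2 237.7] deck [-129.2  -47.5] bench [-151.   11.]
side blue 1061 [274.7 251.4] deck [-117.   -91.3] bench [-137.9  -36.6]
side red 487 [285.8 223.7] deck [-127.    6.] bench [-148.7   69.1]
top blue 995 [339.  239.3] deck [-145.6    9.5] bench [-140.9    9.7]
top blue 973 [359.5 240.3] deck [-138.7  -39.2] bench [-133.8  -40.7]
top red 688 [314.6 235.6] deck [-147.9   68.9] bench [-143.3   71.1]
```

View pics/c7.png

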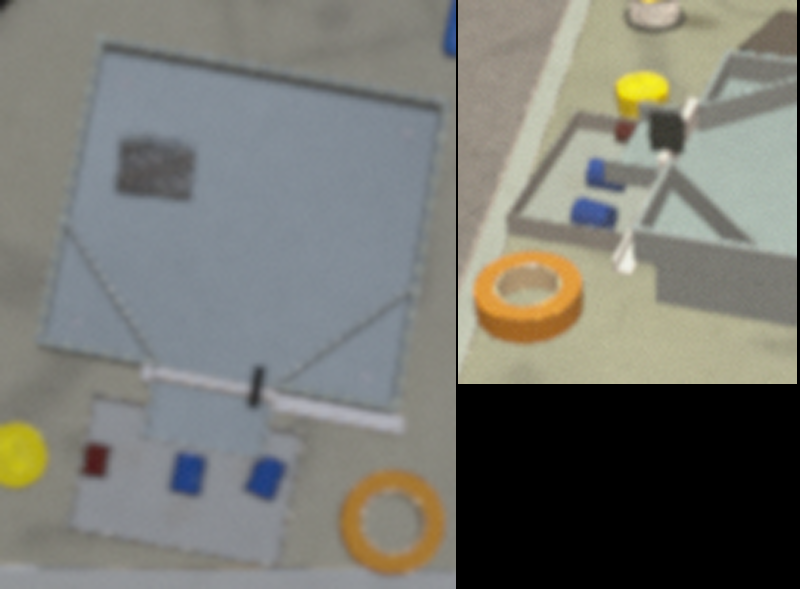

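All three capacitors are in the catch tray: red at (96,460) and the blues at (188,473) and (266,478). The gate is shut, the heatsink is where it stood, and nothing nearby has moved. I'll hand it in.

```bash
python3 -c "
from station import manip
print(manip.job_done())"
```

```text
the job is handed in; nothing more can be done
None
```

The job is handed in at about 28.5 s of the 72 s: all three capacitors are in the catch tray, the gate was opened and then pushed shut to its stop, and the last picture shows the heatsink, tin and film roll where they stood.

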